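# Level a candle pouring tray with a wedge

## Robot

A 7-joint arm with a two-finger parallel gripper is mounted at the origin on the work surface. World frame = base frame: x ahead of the robot, y to its left, z up, the work surface at z = 0. Lengths are in m, angles in rad, forces in N, time in s.
With the tool pointing down it reaches from about 0.4 to 0.85 m from the base axis. Payload 4.5 kg.
Tool frame: the origin (TCP) lies where the fingers leave the gripper's body, on its centre line; the fingertips stand 64 mm ahead of it and the grasp point (between the pads) lies 45 mm ahead of it; z points along the fingers, y is the direction in which the jaws open and shut (so a half turn about z gives the same grasp; the last joint's range is limited). The gripper opens to 88 mm and grips with 3 to 60 N. Pads are 18 mm wide; open, the fingers measure 123 mm over their backs; the gripper's body (75 mm by 187 mm) begins 45 mm behind the grasp point.
Start: joints at [0.034, 0.689, -0.195, 1.565, 0.157, 0.902, -0.215], TCP at [0.625, 0, 0.303] pointing down, gripper open.
Joint ranges: [-3.01, 3.01], [-0.46, 2.08], [-1.47, 1.51], [0.13, 2.56], [-1, 4.14], [0.04, 2.09], [-2.66, 2.66]. Speed limits (rad/s): [2.57, 2.57, 3.14, 3.14, 3.14, 3.14, 3.14].

## Interface

Orientations are given as a unit quaternion [x, y, z, w].
In Python, from plant import monitor, snapshot, workorder, finder gives the robot as it stands.
- The arm moves only by the tool carry_out, never from a script. Its argument "motion" is one flat list of numbers, 6 for each row, row after row: the shift along the tool's x, y, z in cm, then the turn, a rotation vector about the tool's x, y, z in rad. In form: [x, y, z, rx, ry, rz, x, y, z, rx, ry, rz, ...]. A call has 1 to 8 rows; each row shifts and turns the commanded pose from where the row before left it, along the tool's axes as they then stand; what a row does not reach is not made up. A row lasts 1/8 s, in which the tool goes at most 62.5 mm and 10.7 degrees, less where a joint would pass 70% of its speed; a pose out of reach is approached as far as the arm can. A call with a gripper value outside its range is refused whole. "hand" is the finger opening in cm, from 0 to 8.81, set as the call begins (left out, the last holds). The fingers move at their own pace and stop on an object; "grip_force" is the grip in N (left out, the last holds). Time passes only in rows, so rows that do not move let the fingers close. It gives the time, the measured TCP pose, the force and the opening at its end, in the units of the state.
- monitor.get_state(): the state, without advancing time (a new reading comes with each control period).
- snapshot(name): name is "scene" or "side" or "wrist"; returns a dict with "frame" (420x560x3 uint8, red, green, blue), "range_z" (420x560 float32, m along the optical axis (not along the pixel's ray), 0 where there is no reading), "fx", "fy", "cx", "cy" (pixels), "rvec" (rotation vector, rad) and "tvec" (3), from world to camera coordinates, as OpenCV has them; the wrist camera has in their place "hand_eye" (4x4, takes a point from camera to tool coordinates, whose origin is the TCP and whose axes are the flange's). Camera axes: x right, y down, z forward; pixel columns grow to the right and rows downward; lengths in m; the calibration is good to about 2 mm. A picture is of the moment at which its call begins: read the wrist's pose just before it.
- workorder.finish_job(): hands the job in, once; it reports no verdict.
Trained networks look in a picture, given as the dict that the camera call returned (one of the last four; its "shot" number tells which), for a name from the list of things; names that differ only in an ending like _2 or _b are one class to them, and where a whole thing is asked for, a point or a joint stands for the part that bears it (a point fixed in the world has none). Each returns a list of dicts, best first, with "p" (0 to 1); they miss things now and then, are a little off and sometimes report something else, mostly with a low value. They report only what shows in the picture. A call takes as long as a camera call. They do not tell look-alikes from the thing itself.
- finder.masks_of(picture, thing): "pixels" (420x560 bool, what is visible of it) and "extent" ([left, top, right, bottom] in pixels, round what is visible of it).
The state is a dict: "clock": time; "q": joint angles; "qd": joint speeds; "joint_torque": joint torques, N m; "tool_pos": TCP position; "eef_rot": TCP orientation; "contact_force": force on the tool from outside, world axes, zero at the start; "moment": the same for the moment, N m; "opening": opening from 0.0 (shut) to 1.0 (fully open).
Only numpy, scipy, OpenCV 4.12 (cv2) and the standard library are available. Lean on these libraries where they do the work, as an engineer would, in place of code of your own. Each camera call takes 0.05 s, during which the arm holds its last target. There are 200 camera calls.

## Task

The hinged pouring tray slopes down towards its free, blue-striped edge. Push the wooden wedge, thin end first and lying flat on the bench, under the middle of that low edge until the tray sits level, and leave the wedge there carrying it. Raise the tray gently and by the wedge alone: do not touch the tray with the robot or lift it clearly past level, and leave the two shell moulds standing on it, the glass beaker and the white bowl undisturbed.

Things in the scene. Friction and masses are not known exactly. Their poses are not given: they have to be found in the camera images.
- tray: Plywood tray 220 x 180 x 15 mm, 0.6 kg, hinged to the grey stand along its rear edge. Origin: on the hinge axis, middle of the rear edge, at the tray's underside. x points from the free edge (lip, x = -220 mm) to the hinge, y along the hinge, z is the tray's normal, vertical when level. At the start it rests on a stop, the lip 0.085 rad (18.7 mm) low; it swings freely and falls back by its weight.
- tray_lip (a point): Middle of the tray's free edge, on its top face, marked by a blue stripe; the tray's axes. Below it, flush with the edge, a black foot bar (120 mm along the edge, 20 mm deep) projects 5 to 16 mm under the tray, differently each time, rigid, hidden from above. The wedge meets this bar's outer lower edge. Load on the wedge 4 to 8 N; pushing takes 5 to 20 N.
- hinge (a point): Point fixed on the grey stand, 15 mm straight above the middle of the hinge axis. When the tray is level, tray_lip is exactly as high as this point, 220 mm from it. The stand is fixed; the hinge axis is 43 to 45 mm above the bench, differently each time.
- wedge: Pale wooden wedge, red band near the thick end, 197 long (x), 45 wide (y), 0.16 kg, lying flat. Origin: centre of its flat underside; x points to the thin tip. It is 4 mm thick at the tip (x = +98.5 mm) and rises 1 in 4 to 44 mm at x = -61.5 mm; from there to the thick end (x = -98.5 mm) it is a level block, the handle, 37 mm long and 44 mm high.
- wedge_handle (a point): Centre of the wedge's handle block (37 mm long, 45 mm wide, 44 mm high), 22 mm above the underside and 178.5 mm behind the tip; grasp it here across its 45 mm width. Same axes as the wedge.
- wedge_tip (a point): Middle of the wedge's thin tip, on the underside. Same axes as the wedge.
- mould_a_mid (a point): Centre, half-way up, of a white ceramic shell mould with a wooden stick across it, 80 mm across and 40 mm high, standing loose on the tray.
- mould_b_mid (a point): Centre, half-way up, of the second, equal shell mould on the tray.
- beaker: Amber glass beaker, 68 mm across and 90 mm high, standing loose on the bench; origin at the centre of its underside.
- bowl: White ceramic bowl, 90 mm across and 36 mm high, standing loose on the bench; origin at the centre of its underside.
Things that resemble listed ones, but are neither listed nor needed, are in the scene too. What is meant by the wedge is not turquoise, and is the smaller of those in its own colour.

How it is judged:
By the outcome, as a careful person would: the job done as asked, in the order asked, and still so for the second after the job is handed in, with the robot touching nothing.
It also fails if it takes over 61 s, if anything falls off the work surface, if the arm or the gripper's body presses on something with over 40 N, if the wrist force passes 120 N, or if a joint passes its speed limit or range.

## Working session

There is one attempt and no reset: what is moved stays moved. The work goes in short steps, Python scripts to look and compute and a tool call to move; the robot and the scene stay as the last step left them, time stands still between calls to the robot, and variables do not carry over. Pictures are saved under pics/ and viewed, about 8 in all and at most 12, crops included, and the job is handed in when it is done.

Besides the shell and the picture viewer there is one more tool, called after "Emit:" as name(argument=value, ...), one argument or row to a line, values as JSON. carry_out: Moves the arm, as the interface text tells. Its arguments: {"type":"object","properties":{"motion":{"type":"array"},"hand":{"type":"number"},"grip_force":{"type":"number"}},"required":["motion"]}

```bash
mkdir -p pics; ls; cat > h.py <<'E'
import numpy as np, cv2, json
from scipy.spatial.transform import Rotation as R
from plant import monitor, snapshot, workorder, finder
def world(p, st=None):
    """HxWx3 world points (nan where none)"""
    z=p["range_z"].astype(float); v,u=np.mgrid[:z.shape[0],:z.shape[1]]
    c=np.stack([(u-p["cx"])/p["fx"]*z,(v-p["cy"])/p["fy"]*z,z],-1); c[z<=0]=np.nan
    if "hand_eye" in p:
        T=np.array(p["hand_eye"]); c=c@T[:3,:3].T+T[:3,3]
        return R.from_quat(st["eef_rot"]).apply(c.reshape(-1,3)).reshape(c.shape)+st["tool_pos"]
    M=R.from_rotvec(np.ravel(p["rvec"])).as_matrix()
    return (c-np.ravel(p["tvec"]))@M
def save(p,n): cv2.imwrite(f"pics/{n}.png",p["frame"][:,:,::-1])
E
python3 - <<'E'
from h import *
s=monitor.get_state(); print(s)
for n in ["scene","side"]:
    p=snapshot(n); save(p,n+"0"); W=world(p)
    np.savez(n+"0.npz",W=W,f=p["frame"])
    for t in ["wedge","tray","mould_a_mid","beaker","bowl","wedge_handle","hinge"]:
        try:
            for d in finder.masks_of(p,t)[:4]:
                w=W[d["pixels"]]; w=w[~np.isnan(w[:,0])]
                print(n,t,round(d["p"],2),np.round(d["extent"]),np.round(np.median(w,0),3),np.round(np.percentile(w,[2,98],axis=0),3).tolist())
        except Exception as e: print(t,e)
E
```

```text
pics
{'clock': 0.0, 'q': array([ 0.03379164,  0.68999239, -0.19451708,  1.56636345,  0.15729104,
        0.90248083, -0.21512047]), 'qd': array([ 0.00104237, -0.00025015, -0.00086317, -0.0007927 ,  0.0007277 ,
        0.00026849,  0.00023798]), 'joint_torque': array([ 3.38560185e-04, -5.27571630e+01, -1.26686912e+00, -1.53434461e+01,
       -5.26333472e-02,  6.56995355e-03,  1.65937727e-04]), 'tool_pos': array([ 6.24477440e-01, -3.22613164e-05,  3.01899573e-01]), 'eef_rot': array([ 7.07081196e-01,  7.07131758e-01, -6.97292493e-04, -6.10112409e-04]), 'contact_force': array([0.30546606, 0.7412914 , 0.17184047]), 'moment': array([-0.02775781, -0.01747153, -0.02016903]), 'opening': 0.9990935188700643}
scene wedge 0.76 [ 90. 207. 176. 230.] [ 0.316 -0.226  0.026] [[0.23, -0.309, 0.004], [0.376, -0.157, 0.047]]
scene wedge 0.73 [108. 266. 212. 323.] [ 0.499 -0.294  0.028] [[0.462, -0.371, 0.005], [0.532, -0.189, 0.047]]
scene wedge 0.61 [149. 355. 302. 401.] [ 0.733 -0.272  0.04 ] [[0.636, -0.384, 0.006], [0.818, -0.175, 0.062]]
scene tray 0.79 [234. 166. 353. 260.] [0.525 0.018 0.047] [[0
[... 1552 characters left out ...]
-0.096, -0.001], [0.817, -0.011, 0.091]]
side bowl 0.59 [212. 323. 254. 365.] [0.56  0.378 0.017] [[0.517, 0.345, 0.002], [0.596, 0.426, 0.038]]
side wedge_handle 0.9 [352. 152. 414. 188.] [ 0.313 -0.206  0.024] [[0.229, -0.304, -0.001], [0.376, -0.15, 0.047]]
side wedge_handle 0.87 [299. 113. 338. 174.] [ 0.493 -0.273  0.024] [[0.453, -0.369, -0.0], [0.533, -0.181, 0.046]]
side wedge_handle 0.72 [199. 118. 266. 157.] [ 0.749 -0.213  0.035] [[0.673, -0.315, 0.002], [0.822, -0.157, 0.062]]
side hinge 0.7 [220. 244. 317. 312.] [0.519 0.226 0.045] [[0.423, 0.161, -0.0], [0.618, 0.251, 0.061]]
side hinge 0.43 [285. 217. 315. 247.] [0.471 0.092 0.08 ] [[0.44, 0.065, 0.055], [0.504, 0.137, 0.094]]
```

```bash
python3 -c "
import cv2,numpy as np
a=cv2.imread('pics/scene0.png');b=cv2.imread('pics/side0.png')
cv2.imwrite('pics/both0.png',cv2.resize(np.vstack([a,b]),(560,840))[:, :])"
```

```text
(no output)
```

View pics/scene0.png

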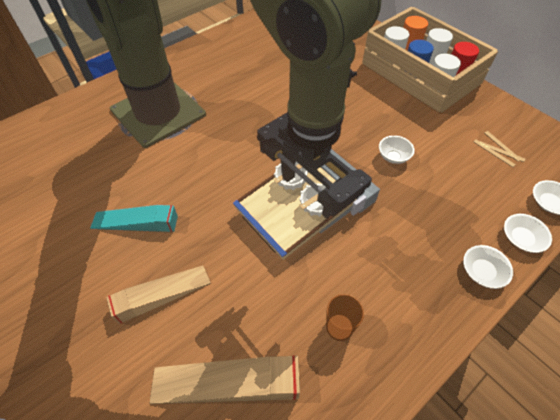

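View pics/side0.png

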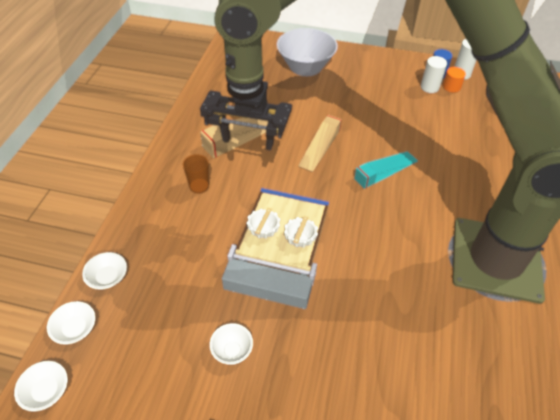

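The scene view shows the wanted wedge at pixels (110–210, 267–320). It is pale, the smaller of the two, with its red band at the left (-y) end. The tray's blue lip runs (237,203)–(285,255), and the beaker is at (343,318). The side view agrees.

```bash
cat >> h.py <<'E'
def rect(xy):
    (c,s,a)=cv2.minAreaRect(np.float32(xy)*1000); b=cv2.boxPoints((c,s,a)); return np.round(c,1),np.round(s,1),np.round(b,0).tolist()
E
python3 - <<'E'
from h import *
P={}
for n in ["scene","side"]:
    p=snapshot(n); W=world(p); f=p["frame"].astype(int)
    M=[d for d in finder.masks_of(p,"wedge") if abs(np.nanmedian(W[d["pixels"]][:,0])-.495)<.03]
    m=cv2.erode(M[0]["pixels"].astype(np.uint8),np.ones((2,2)))>0
    w=W[m]; w=w[w[:,2]>0.004]
    print(n,"wedge",rect(w[:,:2]))
    h=w[w[:,2]>.041]; print(" handle",rect(h[:,:2]),h.mean(0).round(4))
    # slope fit
    s=w[(w[:,2]>.008)&(w[:,2]<.040)]; c,*_=np.linalg.lstsq(np.c_[s[:,:2],np.ones(len(s))],s[:,2],rcond=None); print(" grad",c.round(3))
    blue=(f[:,:,2]>f[:,:,0]+50)&(f[:,:,2]>f[:,:,1]+30); b=W[blue]; b=b[(b[:,2]>.02)&(b[:,2]<.07)&(abs(b[:,0]-.52)<.15)&(abs(b[:,1])<.1)]
    print(" blue",len(b),rect(b[:,:2]),np.median(b,0).round(4))
    T=[d for d in finder.masks_of(p,"tray")]
    if T:
        t=W[T[0]["pixels"]]; t=t[(t[:,2]>.03)&(t[:,2]<.066)]
        A=np.c_[t[:,:2],np.ones(len(t))]; k=np.ones(len(t),bool)
        for _ in range(8):
            c,*_=np.linalg.lstsq(A[k],t[k,2],rcond=None); r=abs(A@c-t[:,2]); k=r<.003
        print(" tray plane",c.round(4),k.sum(), rect(t[k,:2]), "slope",np.hypot(c[0],c[1]))
    for nm in ["mould_a_mid"]:
        for d in finder.masks_of(p,nm): print(nm,d["p"],np.nanmedian(W[d["pixels"]],0))
    print(" base z",np.nanmedian(W[(abs(W[:,:,0]-.6)<.05)&(abs(W[:,:,1]+.12)<.02)][:,2]))
E
```

```text
scene wedge (array([ 496.9, -277.5]), array([191.7,  45.8]), [[453.0, -366.0], [497.0, -376.0], [541.0, -190.0], [497.0, -179.0]])
 handle (array([ 483. , -340.9]), array([60.1, 41.5]), [[456.0, -366.0], [496.0, -375.0], [510.0, -316.0], [470.0, -307.0]]) [ 0.4826 -0.346   0.0443]
 grad [-0.281 -0.085  0.142]
 blue 317 (array([517.6, -37. ]), array([ 11.2, 178.6]), [[428.0, -41.0], [607.0, -44.0], [607.0, -33.0], [428.0, -30.0]]) [ 0.5225 -0.0371  0.0459]
 tray plane [0.0001 0.0817 0.0446] 3212 (array([519.4,  66.3]), array([217.9, 182.3]), [[427.0, -41.0], [609.0, -44.0], [612.0, 174.0], [430.0, 177.0]]) slope 0.0816798474626876
mould_a_mid 0.83 [0.48007073 0.08390795 0.08052917]
 base z 0.0010593569127858237
side wedge (array([ 494. , -275.9]), array([201.8,  46.4]), [[447.0, -368.0], [492.0, -379.0], [541.0, -184.0], [496.0, -172.0]])
 handle (array([ 479.9, -328.7]), array([83.4, 41.4]), [[451.0, -365.0], [491.0, -374.0], [509.0, -293.0], [469.0, -283.0]]) [ 0.4751 -0.342   0.0436]
 grad [ 0.12  -0.203 -0.09 ]
 blue 173 (array([518.1, -34.3]), array([173.5,  14.7]), [[431.0, -28.0], [431.0, -43.0], [605.0, -41.0], [605.0, -26.0]]) [ 0.512  -0.0352  0.0449]
 tray plane [0.0007 0.0816 0.0433] 2774 (array([520.3,  69. ]), array([225.2, 180.6]), [[428.0, -42.0], [609.0, -45.0], [612.0, 180.0], [432.0, 183.0]]) slope 0.08163365943534238
mould_a_mid 0.7 [0.47180471 0.09007498 0.08019286]
 base z 8.807008351171114e-07
```

Emit:
carry_out(
  motion=[-5,-2,1,0,0,0,-5,-2,1,0,0,0,-5,-2,1,0,0,0,-5,-2,1,0,0,0,-5,-2,1,0,0,0,-5,-2,1,0,0,0,-3,-2,0,0,0,0.12,0,0,0,0,0,0.11],
  hand=8.8,
  grip_force=30,
)

```text
clock: 2.2
tool_pos: [0.4821, -0.3342, 0.2424]
eef_rot: [0.787, 0.617, -0.001, 0.0]
contact_force: [0.4, 0.1, 1.3]
opening: 1.002
```

```bash
cat >> h.py <<'E'
def pose(s):
    Rm=R.from_quat(s["eef_rot"]).as_matrix(); return np.round(s["tool_pos"],4), "toolx yaw",round(float(np.degrees(np.arctan2(Rm[1,0],Rm[0,0]))),2),"z",Rm[:,2].round(4),"F",np.round(s["contact_force"],1),"t",round(s["clock"],2)
E
python3 - <<'E'
from h import *
s=monitor.get_state(); print(*pose(s)); p=snapshot("wrist"); save(p,"w1"); W=world(p,s); print(np.round(p["hand_eye"],3))
for d in finder.masks_of(p,"wedge"):
    w=W[d["pixels"]]; w=w[w[:,2]>.004]; print(d["p"],d["extent"],rect(w[:,:2]),np.percentile(w[:,2],[5,50,99]))
for n in ["scene","side"]:
    p=snapshot(n); save(p,n+"1"); W=world(p)
    for d in finder.masks_of(p,"mould_a_mid")[:3]: print(n,d["p"],np.nanmedian(W[d["pixels"]],0).round(3),np.nanpercentile(W[d["pixels"]],[3,97],axis=0).round(3).tolist())
E
```

```text
[ 0.4821 -0.3342  0.2424] toolx yaw 76.2 z [-0.002  -0.0021 -1.    ] F [0.4 0.1 1.3] t 2.2
[[ 0.001 -0.957 -0.29   0.076]
 [ 1.     0.001 -0.     0.001]
 [ 0.001 -0.29   0.957 -0.082]
 [ 0.     0.     0.     1.   ]]
0.96 [252.7, 0.1, 318.7, 245.2] (array([ 494.9, -281.5]), array([188. ,  45.6]), [[451.0, -368.0], [495.0, -378.0], [539.0, -195.0], [495.0, -185.0]]) [0.00856123 0.02862969 0.045105  ]
0.73 [440.9, 0.0, 560.0, 211.2] (array([ 690.1, -320.9]), array([161.1,  63.8]), [[615.0, -364.0], [665.0, -404.0], [765.0, -278.0], [716.0, -238.0]]) [0.00651248 0.01872603 0.03589265]
0.73 [2.4, 1.3, 115.5, 237.4] (array([ 297. , -235.9]), array([197. ,  46.8]), [[213.0, -292.0], [247.0, -324.0], [381.0, -180.0], [347.0, -148.0]]) [0.00751935 0.03198452 0.04556708]
scene 0.64 [0.55  0.399 0.022] [[0.517, 0.345, 0.005], [0.594, 0.426, 0.038]]
scene 0.62 [0.472 0.103 0.082] [[0.439, 0.062, 0.056], [0.507, 0.136, 0.094]]
side 0.64 [0.472 0.091 0.079] [[0.44, 0.065, 0.054], [0.507, 0.134, 0.093]]
side 0.48 [ 0.784 -0.033  0.061] [[0.755, -0.075, 0.005], [0.815, -0.011, 0.091]]
```

View pics/w1.png

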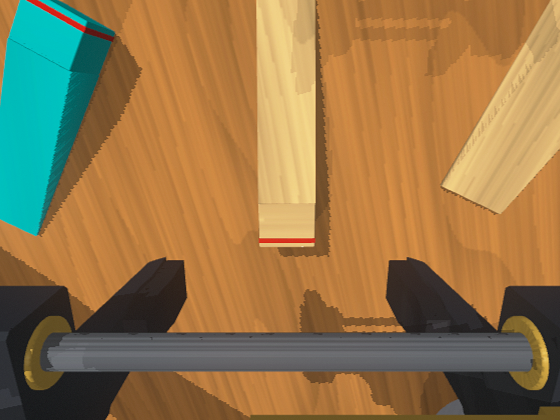

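The wrist view shows the wedge straight ahead at pixels (258–316, 0–246), with the red band at y=241 and centred between the fingers. The grasp line is therefore good, and I'll descend.

Emit:
carry_out(
  motion=[-1.2,0,3,0,0,0,-1.25,0,3,0,0,0,0,0,3,0,0,0,0,0,3,0,0,0,0,0,2,0,0,0,0,0,1.5,0,0,0,0,0,1.3,0,0,0,0,0,0,0,0,0],
)

```text
clock: 3.5
tool_pos: [0.4793, -0.3536, 0.0742]
eef_rot: [0.783, 0.621, -0.0, -0.0]
contact_force: [-0.0, 0.1, -0.1]
opening: 0.997
```

Emit:
carry_out(
  motion=[0,0,0,0,0,0,0,0,0,0,0,0],
)

```text
clock: 3.75
tool_pos: [0.4798, -0.3542, 0.0755]
eef_rot: [0.784, 0.621, 0.0, 0.001]
contact_force: [0.2, -0.1, -0.7]
opening: 1.0
```

```bash
python3 - <<'E'
from h import *
s=monitor.get_state(); print(*pose(s))
E
```

```text
[ 0.4798 -0.3542  0.0755] toolx yaw 76.81 z [ 1.2e-03 -7.0e-04 -1.0e+00] F [ 0.2 -0.1 -0.7] t 3.75
```

Emit:
carry_out(
  motion=[-0.4,-0.25,0.1,0,0,0,0,0,0,0,0,0],
)

```text
clock: 4.0
tool_pos: [0.4755, -0.3579, 0.0739]
eef_rot: [0.784, 0.621, -0.0, 0.0]
contact_force: [-0.8, -0.4, 0.2]
opening: 1.002
```

Emit:
carry_out(
  motion=[0,0,0,0,0,0,0,0,0,0,0,0,0,0,0,0,0,0,0,0,0,0,0,0,0,0,0,0,0,0,0,0,0,0,0,0],
  hand=3.5,
  grip_force=30,
)

```text
clock: 4.75
tool_pos: [0.4762, -0.3572, 0.0737]
eef_rot: [0.784, 0.621, 0.0, 0.0]
contact_force: [0.4, 0.1, -0.7]
opening: 0.506
```

```bash
python3 - <<'E'
from h import *
s=monitor.get_state(); print(*pose(s),s["opening"],s["moment"])
p=snapshot("wrist"); save(p,"w2"); W=world(p,s)
for d in finder.masks_of(p,"wedge")[:3]:
    w=W[d["pixels"]]; w=w[w[:,2]>.004]; print(d["p"],d["extent"],rect(w[:,:2]))
p=snapshot("scene");W=world(p)
for d in finder.masks_of(p,"wedge")[:3]:
    w=W[d["pixels"]]; w=w[w[:,2]>.004]; print(d["p"],d["extent"],rect(w[:,:2]))
E
```

```text
[ 0.4762 -0.3572  0.0737] toolx yaw 76.83 z [ 3.e-04 -0.e+00 -1.e+00] F [ 0.4  0.1 -0.7] t 4.75 0.5059278688304637 [ 0.03743263  0.02735461 -0.00603385]
0.7 [214.9, 0.9, 360.0, 331.3] (array([ 491.4, -307.5]), array([109.2,  52.9]), [[453.0, -354.0], [504.0, -367.0], [530.0, -261.0], [478.0, -248.0]])
0.96 [107.4, 266.1, 212.8, 315.2] (array([ 498.7, -275.3]), array([193.9,  76. ]), [[459.0, -371.0], [535.0, -373.0], [539.0, -179.0], [463.0, -178.0]])
0.82 [88.8, 204.6, 174.8, 231.0] (array([ 289.2, -229. ]), array([198.2,  68.4]), [[197.0, -279.0], [247.0, -325.0], [382.0, -179.0], [331.0, -133.0]])
```

The wedge is gripped at about 44.6 mm opening, and I'll drag it flat along the bench to the staging point.

Emit:
carry_out(
  motion=[1.36,0.174,0,0,0,0,1.36,0.174,0,0,0,0,1.36,0.174,0,0,0,0,1.36,0.174,0,0,0,0,1.36,0.174,0,0,0,0,1.36,0.174,0,0,0,0,1.36,0.174,0,0,0,0,1.36,0.174,0,0,0,0],
)

```text
clock: 5.95
tool_pos: [0.5148, -0.2535, 0.0737]
eef_rot: [0.784, 0.621, 0.0, 0.0]
contact_force: [-0.7, -1.1, -0.5]
opening: 0.511
```

Emit:
carry_out(
  motion=[0,0,0,0,0,-0.043,0,0,0,0,0,-0.043,0,0,0,0,0,-0.043,0,0,0,0,0,-0.043,0,0,0,0,0,-0.041,0,0,0,0,0,0],
)

```text
clock: 6.7
tool_pos: [0.5142, -0.2546, 0.0737]
eef_rot: [0.713, 0.701, -0.0, -0.0]
contact_force: [0.6, -0.2, -1.0]
opening: 0.508
```

```bash
python3 - <<'E'
from h import *
s=monitor.get_state(); print(*pose(s),s["opening"])
p=snapshot("wrist"); save(p,"w3"); W=world(p,s)
def blue(p,W):
    f=p["frame"].astype(int); m=(f[:,:,2]>f[:,:,0]+50)&(f[:,:,2]>f[:,:,1]+30); b=W[m]; b=b[(b[:,2]>.02)&(b[:,2]<.07)&(abs(b[:,0]-.52)<.15)&(abs(b[:,1])<.1)]
    return len(b),rect(b[:,:2]),np.median(b,0).round(4)
print(blue(p,W))
for d in finder.masks_of(p,"wedge")[:2]:
    w=W[d["pixels"]]; w=w[w[:,2]>.003]; print(d["p"],d["extent"],rect(w[:,:2]))
for n in ["side","scene"]:
    p=snapshot(n); save(p,n+"3"); W=world(p); print(n,blue(p,W))
    for d in finder.masks_of(p,"wedge")[:3]:
        w=W[d["pixels"]]; w=w[w[:,2]>.003]; print(d["p"],d["extent"],rect(w[:,:2]))
E
```

```text
[ 0.5142 -0.2546  0.0737] toolx yaw 89.06 z [-4.e-04 -0.e+00 -1.e+00] F [ 0.6 -0.2 -1. ] t 6.7 0.5076199751542296
(0, (array([0., 0.]), array([0., 0.]), [[0.0, 0.0], [0.0, 0.0], [0.0, 0.0], [0.0, 0.0]]), array([nan, nan, nan]))
0.58 [215.8, 0.0, 360.1, 330.6] (array([ 519.1, -204.6]), array([112.8,  53.7]), [[490.0, -260.0], [544.0, -262.0], [548.0, -149.0], [495.0, -147.0]])
side (171, (array([517.7, -34.9]), array([ 13., 172.]), [[432.0, -41.0], [604.0, -42.0], [604.0, -29.0], [432.0, -28.0]]), array([ 0.5119, -0.0349,  0.0449]))
0.94 [201.1, 108.6, 281.4, 160.1] (array([ 729. , -271.1]), array([244.5, 183. ]), [[581.0, -232.0], [650.0, -401.0], [876.0, -310.0], [808.0, -141.0]])
0.86 [354.4, 148.2, 418.8, 185.8] (array([ 306.5, -242.2]), array([201.2,  78.8]), [[209.0, -289.0], [267.0, -343.0], [404.0, -196.0], [346.0, -142.0]])
0.62 [250.1, 208.8, 279.8, 237.4] (array([559.2,  85.4]), array([108.5,  76. ]), [[505.0, 47.0], [577.0, 21.0], [613.0, 124.0], [542.0, 149.0]])
scene (317, (array([518.4, -36.8]), array([ 10.9, 179.1]), [[429.0, -41.0], [608.0, -43.0], [608.0, -32.0], [429.0, -31.0]]), array([ 0.522 , -0.0371,  0.046 ]))
0.91 [148.7, 354.5, 300.7, 402.9] (array([ 719.4, -277.3]), array([268.8,  69.9]), [[608.0, -360.0], [663.0, -404.0], [831.0, -194.0], [776.0, -151.0]])
0.85 [167.9, 235.9, 251.5, 290.1] (array([ 524.9, -169.6]), array([ 92.9, 197. ]), [[452.0, -89.0], [509.0, -277.0], [598.0, -250.0], [541.0, -62.0]])
0.75 [90.5, 204.6, 176.8, 230.5] (array([ 389.3, -228.8]), array([335.3, 165.6]), [[216.0, -158.0], [228.0, -323.0], [563.0, -299.0], [551.0, -134.0]])
  return _methods._mean(a, axis=axis, dtype=dtype,
  ret = um.true_divide(
```

View pics/w3.png

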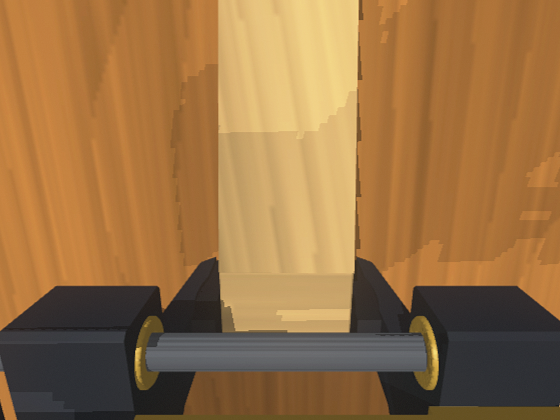

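The wrist view shows the wedge straight and centred in the jaws at pixels 218–357. Next I'll push slowly and watch for the first contact.

Emit:
carry_out(
  motion=[0.8,0,0,0,0,0,0.8,0,0,0,0,0,0.8,0,0,0,0,0,0.7,0,0,0,0,0,0.6,0,0,0,0,0,0.5,0,0,0,0,0,0.4,0,0,0,0,0],
)

```text
clock: 7.88
tool_pos: [0.5153, -0.2081, 0.0737]
eef_rot: [0.713, 0.701, 0.0, 0.0]
contact_force: [0.5, 0.3, -2.3]
opening: 0.509
```

Emit:
carry_out(
  motion=[0.4,0,0,0,0,0,0.4,0,0,0,0,0],
)

```text
clock: 8.12
tool_pos: [0.5154, -0.2003, 0.0737]
eef_rot: [0.713, 0.701, 0.0, 0.0]
contact_force: [-0.3, -0.2, -1.4]
opening: 0.506
```

Emit:
carry_out(
  motion=[0.4,0,0,0,0,0,0.4,0,0,0,0,0],
)

```text
clock: 8.38
tool_pos: [0.5155, -0.1922, 0.0737]
eef_rot: [0.713, 0.701, 0.0, 0.0]
contact_force: [-0.4, -0.4, -1.9]
opening: 0.508
```

Emit:
carry_out(
  motion=[0.4,0,0,0,0,0,0.4,0,0,0,0,0],
)

```text
clock: 8.62
tool_pos: [0.5157, -0.1841, 0.0737]
eef_rot: [0.713, 0.701, 0.0, 0.0]
contact_force: [-0.4, -0.0, -2.5]
opening: 0.508
```

```bash
cat >> h.py <<'E'
def tray(verbose=True):
    o=[]
    for n in ["scene","side"]:
        p=snapshot(n); W=world(p)
        x,y,z=W[...,0],W[...,1],W[...,2]; f=p["frame"].astype(int)
        # tray area, plywood colour (not white, not grey), within footprint
        m=(x>.432)&(x<.604)&(y>-.028)&(y<.165)&(z>.025)&(z<.075)&(f[...,0]-f[...,2]>25)
        t=W[m]; A=np.c_[t[:,:2],np.ones(len(t))]; k=np.ones(len(t),bool)
        for _ in range(12):
            c,*_=np.linalg.lstsq(A[k],t[k,2],rcond=None); k=abs(A@c-t[:,2])<.0025
        o.append((n,"slope y",c[1].round(4),"x",c[0].round(4),"lip z",round(float(c@[.518,-.0425,1]),4),"hinge z",round(float(c@[.5215,.1775,1]),4),int(k.sum())))
    return o
E
python3 - <<'E'
from h import *
s=monitor.get_state(); print(*pose(s),s["opening"])
for o in tray(): print(*o)
E
```

```text
[ 0.5157 -0.1841  0.0737] toolx yaw 89.03 z [ 1.e-04  0.e+00 -1.e+00] F [-0.4 -0.  -2.5] t 8.62 0.507772252541771
scene slope y 0.0852 x 0.0004 lip z 0.0409 hinge z 0.0596 3334
side slope y 0.0861 x -0.0004 lip z 0.0397 hinge z 0.0586 2073
```

Emit:
carry_out(
  motion=[0.4,0,0,0,0,0,0.4,0,0,0,0,0],
)

```text
clock: 8.98
tool_pos: [0.5154, -0.1808, 0.074]
eef_rot: [0.714, 0.7, -0.002, 0.002]
contact_force: [-1.1, -11.5, -0.4]
opening: 0.506
```

Emit:
carry_out(
  motion=[0.4,0,0,0,0,0,0.4,0,0,0,0,0],
)

```text
clock: 9.22
tool_pos: [0.5155, -0.1736, 0.0741]
eef_rot: [0.715, 0.699, -0.002, 0.003]
contact_force: [-0.6, -10.0, -2.0]
opening: 0.512
```

Emit:
carry_out(
  motion=[0.4,0,0,0,0,0,0.4,0,0,0,0,0],
)

```text
clock: 9.48
tool_pos: [0.5157, -0.1652, 0.0741]
eef_rot: [0.715, 0.699, -0.002, 0.002]
contact_force: [-0.7, -10.3, -2.4]
opening: 0.507
```

Emit:
carry_out(
  motion=[0.4,0,0,0,0,0,0.4,0,0,0,0,0],
)

```text
clock: 9.72
tool_pos: [0.5159, -0.157, 0.074]
eef_rot: [0.715, 0.699, -0.002, 0.002]
contact_force: [0.1, -9.7, -1.8]
opening: 0.508
```

```bash
python3 - <<'E'
from h import *
s=monitor.get_state(); print(*pose(s),s["opening"])
for o in tray(): print(*o)
E
```

```text
[ 0.5159 -0.157   0.074 ] toolx yaw 88.75 z [ 4.0e-04 -6.1e-03 -1.0e+00] F [ 0.1 -9.7 -1.8] t 9.72 0.5082153185169362
scene slope y 0.0562 x 0.0009 lip z 0.0473 hinge z 0.0597 3320
side slope y 0.0539 x -0.0008 lip z 0.0465 hinge z 0.0584 2114
```

Emit:
carry_out(
  motion=[0.4,0,0,0,0,0,0.4,0,0,0,0,0,0.4,0,0,0,0,0,0.4,0,0,0,0,0,0.4,0,0,0,0,0],
)

```text
clock: 10.45
tool_pos: [0.5162, -0.1366, 0.0739]
eef_rot: [0.715, 0.699, -0.002, 0.002]
contact_force: [-0.0, -8.9, -3.2]
opening: 0.507
```

Emit:
carry_out(
  motion=[0.4,0,0,0,0,0,0.4,0,0,0,0,0,0.4,0,0,0,0,0,0.4,0,0,0,0,0,0.3,0,0,0,0,0,0,0,0,0,0,0],
)

```text
clock: 11.2
tool_pos: [0.5165, -0.1165, 0.0737]
eef_rot: [0.714, 0.7, -0.002, 0.001]
contact_force: [-0.8, -6.8, -2.9]
opening: 0.507
```

```bash
python3 - <<'E'
from h import *
s=monitor.get_state(); print(*pose(s),s["opening"])
for o in tray()+tray(): print(*o)
p=snapshot("side"); save(p,"side5")
E
```

```text
[ 0.5165 -0.1165  0.0737] toolx yaw 88.84 z [-4.e-04 -4.e-03 -1.e+00] F [-0.8 -6.8 -2.9] t 11.2 0.5066074915504031
scene slope y 0.0092 x -0.0005 lip z 0.0576 hinge z 0.0597 3311
side slope y 0.0083 x -0.0043 lip z 0.0566 hinge z 0.0584 2213
scene slope y 0.009 x -0.0003 lip z 0.0578 hinge z 0.0597 3313
side slope y 0.0082 x -0.0029 lip z 0.0565 hinge z 0.0583 2174
```

View pics/side5.png

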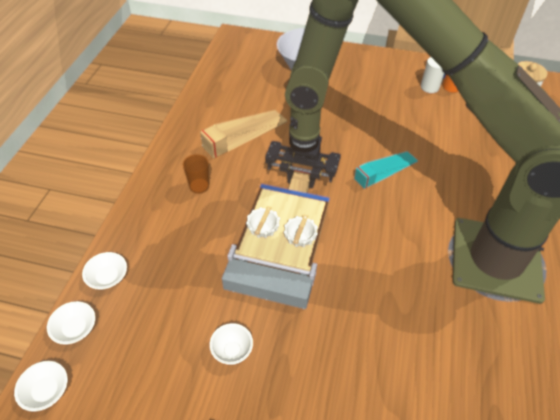

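The side view shows the wedge under the middle of the lip at pixels (300,183). The moulds, beaker (197,173) and bowl (231,343) are undisturbed. About 7 mm of push is left.

Emit:
carry_out(
  motion=[0.25,0,0,0,0,0,0.25,0,0,0,0,0,0.2,0,0,0,0,0,0,0,0,0,0,0],
)

```text
clock: 11.95
tool_pos: [0.5166, -0.1096, 0.0737]
eef_rot: [0.714, 0.7, -0.002, 0.001]
contact_force: [0.3, -7.8, -2.2]
opening: 0.509
```

```bash
python3 - <<'E'
from h import *
s=monitor.get_state(); print(*pose(s),s["opening"])
for o in tray()+tray(): print(*o)
E
```

```text
[ 0.5166 -0.1096  0.0737] toolx yaw 88.82 z [-5.0e-04 -4.2e-03 -1.0e+00] F [ 0.3 -7.8 -2.2] t 11.95 0.5092320166661122
scene slope y 0.0021 x 0.0003 lip z 0.0593 hinge z 0.0598 3302
side slope y 0.0017 x -0.0013 lip z 0.0582 hinge z 0.0585 2193
scene slope y 0.0015 x -0.0 lip z 0.0594 hinge z 0.0597 3269
side slope y 0.0013 x -0.002 lip z 0.0584 hinge z 0.0587 2244
```

Emit:
carry_out(
  motion=[0.09,0,0,0,0,0,0,0,0,0,0,0],
)

```text
clock: 12.4
tool_pos: [0.5166, -0.1091, 0.0737]
eef_rot: [0.715, 0.7, -0.002, 0.001]
contact_force: [-0.2, -8.4, -3.8]
opening: 0.507
```

Emit:
carry_out(
  motion=[-0.15,0,0,0,0,0,0,0,0,0,0,0],
)

```text
clock: 12.65
tool_pos: [0.5166, -0.1093, 0.0737]
eef_rot: [0.714, 0.7, -0.001, 0.001]
contact_force: [-0.9, -6.9, -3.0]
opening: 0.509
```

```bash
python3 - <<'E'
from h import *
s=monitor.get_state(); print(*pose(s),s["opening"])
for o in tray()+tray(): print(*o)
E
```

```text
[ 0.5166 -0.1093  0.0737] toolx yaw 88.87 z [-5.0e-04 -2.7e-03 -1.0e+00] F [-0.9 -6.9 -3. ] t 12.65 0.5092314604320264
scene slope y 0.0007 x -0.0013 lip z 0.0595 hinge z 0.0597 3277
side slope y 0.0011 x -0.0016 lip z 0.0585 hinge z 0.0587 2235
scene slope y 0.0008 x -0.0003 lip z 0.0595 hinge z 0.0597 3272
side slope y -0.0001 x -0.0037 lip z 0.0585 hinge z 0.0584 2262
```

Emit:
carry_out(
  motion=[-0.15,0,0,0,0,0,0,0,0,0,0,0],
)

```text
clock: 13.1
tool_pos: [0.5167, -0.1094, 0.0737]
eef_rot: [0.713, 0.701, -0.0, 0.0]
contact_force: [-0.5, -5.4, -3.3]
opening: 0.508
```

Emit:
carry_out(
  motion=[-0.12,0,0,0,0,0,0,0,0,0,0,0],
)

```text
clock: 13.35
tool_pos: [0.5168, -0.1095, 0.0737]
eef_rot: [0.713, 0.701, 0.0, -0.0]
contact_force: [-0.4, -3.7, -2.3]
opening: 0.507
```

```bash
python3 - <<'E'
from h import *
s=monitor.get_state(); print(*pose(s),s["opening"],s["moment"].round(2))
for o in tray()+tray(): print(*o)
E
```

```text
[ 0.5168 -0.1095  0.0737] toolx yaw 89.04 z [-3.e-04  3.e-04 -1.e+00] F [-0.4 -3.7 -2.3] t 13.35 0.5068760463745566 [-0.65  0.06 -0.11]
scene slope y -0.0003 x -0.0001 lip z 0.0597 hinge z 0.0596 3240
side slope y -0.0013 x -0.0007 lip z 0.0586 hinge z 0.0583 2230
scene slope y 0.0015 x -0.0004 lip z 0.0595 hinge z 0.0598 3275
side slope y -0.001 x 0.0037 lip z 0.0585 hinge z 0.0583 2222
```

Emit:
carry_out(
  motion=[-0.15,0,0,0,0,0,0,0,0,0,0,0],
)

```text
clock: 13.8
tool_pos: [0.5169, -0.1098, 0.0737]
eef_rot: [0.713, 0.702, 0.001, -0.001]
contact_force: [-0.7, 1.6, -1.0]
opening: 0.507
```

Emit:
carry_out(
  motion=[0,0,0,0,0,0,0,0,0,0,0,0,0,0,0,0,0,0,0,0,0,0,0,0],
  hand=7,
)

```text
clock: 14.3
tool_pos: [0.517, -0.1113, 0.0738]
eef_rot: [0.713, 0.701, 0.0, 0.0]
contact_force: [-0.1, 0.2, 0.9]
opening: 0.8
```

```bash
python3 - <<'E'
from h import *
s=monitor.get_state(); print(*pose(s),s["opening"],s["moment"].round(2))
for o in tray()+tray(): print(*o)
E
```

```text
[ 0.517  -0.1113  0.0738] toolx yaw 89.03 z [ 4.e-04 -1.e-04 -1.e+00] F [-0.1  0.2  0.9] t 14.3 0.799780320493278 [-0.01 -0.01 -0.06]
scene slope y 0.0007 x 0.0001 lip z 0.0596 hinge z 0.0597 3282
side slope y -0.0001 x -0.0021 lip z 0.0586 hinge z 0.0586 2220
scene slope y 0.0009 x 0.0003 lip z 0.0595 hinge z 0.0597 3277
side slope y -0.0013 x -0.0023 lip z 0.0586 hinge z 0.0583 2242
```

Emit:
carry_out(
  motion=[0,0,-1.5,0,0,0,0,0,-3,0,0,0,-1,0,-3,0,0,0,-2,0,-3,0,0,0,-3,0,-3,0,0,0,-3,0,-2,0,0,0,-3,0,0,0,0,0,0,0,0,0,0,0],
)

```text
clock: 15.5
tool_pos: [0.514, -0.2343, 0.2298]
eef_rot: [0.715, 0.699, -0.001, 0.001]
contact_force: [-0.6, 0.7, -0.8]
opening: 0.797
```

```bash
python3 - <<'E'
from h import *
s=monitor.get_state(); print(*pose(s))
for o in tray()+tray()+tray(): print(*o)
p=snapshot("scene"); save(p,"scene6"); W=world(p)
for t in ["wedge","beaker","bowl"]:
    for d in finder.masks_of(p,t)[:3]: print(t,d["p"],np.nanmedian(W[d["pixels"]],0).round(3))
E
```

```text
[ 0.514  -0.2343  0.2298] toolx yaw 88.74 z [ 9.0e-04 -2.4e-03 -1.0e+00] F [-0.6  0.7 -0.8] t 15.5
scene slope y 0.0006 x -0.0005 lip z 0.0595 hinge z 0.0596 3297
side slope y 0.0008 x 0.001 lip z 0.0583 hinge z 0.0585 2176
scene slope y 0.0005 x -0.0 lip z 0.0596 hinge z 0.0597 3243
side slope y 0.0011 x -0.002 lip z 0.0584 hinge z 0.0586 2191
scene slope y 0.0006 x 0.0005 lip z 0.0595 hinge z 0.0596 3288
side slope y 0.0021 x -0.0014 lip z 0.0582 hinge z 0.0587 2203
wedge 0.95 [ 0.275 -0.27   0.015]
wedge 0.81 [ 0.733 -0.272  0.04 ]
wedge 0.57 [ 0.527 -0.089  0.04 ]
beaker 0.77 [ 0.782 -0.033  0.052]
bowl 0.82 [0.55  0.4   0.022]
```

View pics/scene6.png

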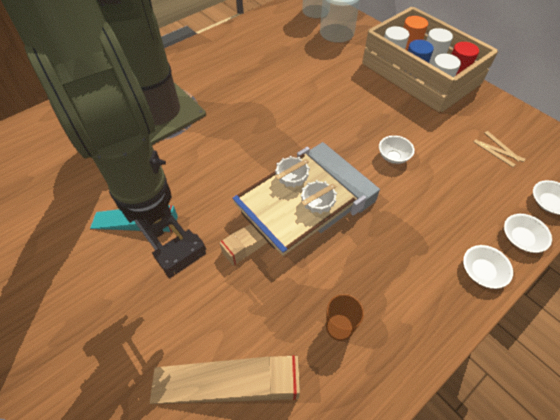

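The last view shows the wedge under the middle of the lip at pixels (242,243), the tray level, both moulds standing at (292,172) and (318,197), and the beaker and bowl where they started. I'm handing the job in.

```bash
python3 -c "
from plant import workorder; print(workorder.finish_job())"
```

```text
the job is handed in; nothing more can be done
None
```

The wedge is under the middle of the tray's low edge and is holding it level, with the robot clear. I handed the job in at about 16 s of the 61 s limit; it reports no verdict.

**What I did:** I gripped the small pale wedge by its handle and dragged it flat to the tray. I then pushed it about 75 mm past first contact at roughly 7–11 N. Before opening the fingers I eased the push force off, then raised the arm and backed it away.

**Final checks:**
- **Level:** the remaining tilt is about 0.0005 rad from the scene camera and 0.001–0.002 rad from the side camera. At the lip that is 0.1–0.5 mm low, so the two cameras disagree slightly, about as much as their noise.
- **During the push:** single tilt readings stayed within about 0.001 rad past level (0.3 mm at the lip), also within noise.
- **Other items:** the beaker and bowl positions are unchanged. I checked the moulds only by eye in the last picture, where both are standing in place.

No check failed.

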